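# Offer up a rubber heel over a cemented heel seat

## Task

Open the bench fume extraction first: swing the lever on top of the duct a quarter turn, from across the pipe until it lies fully in line with it. Then take the larger of the two rubber heels off the nail board, leaving the other things where they are, carry it over the bench clutter without letting it touch anything, and bring it over the cemented heel seat of the upturned shoe. Finish while still holding it there in the gripper: still, level, about a centimetre above the seat and lined up with it all round, rounded end over rounded end and not touching, because the cement grabs at first contact.

Things in the scene. Friction and masses are not known exactly. Their poses are not given: they have to be found in the camera images.
- damper (a joint): Quarter-turn damper lever on top of the horizontal galvanised duct (80 mm across, crown 190 mm above the bench) on the robot's right. Upright hinge: 0 = closed, lever across the duct; 1.571 = fully open, in line with it, pointing away from the flared inlet; grows counter-clockwise seen from above. Takes about 1.5 N at the grip and stays where left. Starts 0 to 0.3
- damper_grip (a point): Middle of the lever's black grip, 85 mm from the hinge. The grip is a level bar along the lever, 60 mm long, 14 mm wide, 18 mm high, its middle 220 mm above the bench; below it is 21 mm of air to the crown of the duct (a thin quadrant plate lies within 46 mm of the hinge)
- damper_axis (a point): Point on the lever's vertical hinge axis, at the height of the grip (220 mm)
- extraction: The fixed extraction duct with bench flange, elbow and flared inlet. Origin on the bench straight below the lever's hinge; its y axis runs along the horizontal duct towards the flared inlet (125 mm across, mouth 106 mm from the origin, facing the shoe); the closed lever points along -x, the open lever along -y
- heel: The larger rubber heel: black D-shaped slab 64 long (x) x 60 wide (y) x 14 mm thick, about 65 g, rigid. Origin at the centre of its underside (cemented, kept down), z up; +x to its half-round back (radius 30 mm), -x to its straight front. Sides parallel from x = -32 to +2 mm. Rests level on nail points 40 mm above the bench, the nearer or the farther of the two
- heel_back (a point): Point on the heel's underside on its centre line, 30 mm from its origin towards the round back
- heel_front (a point): Point on the heel's underside on its centre line, 30 mm from its origin towards the straight front
- small_heel: The smaller rubber heel, same shape but 48 x 44 x 10 mm, on the other half of the nail board: leave it there. Origin at the centre of its underside
- nailboard: Fixed nail board on the robot's left: wooden board 240 (x) x 90 (y) x 18 mm set with three rows of upright nails (rows 18 mm apart) rising 22 mm out of it, tips 40 mm above the bench. Origin at the centre of the board's underside
- shoe: The upturned brown leather shoe, fixed on a steel post, sole up. Origin at the centre of the heel seat's top face, z up; +x to the back of the shoe, -x to the toe, which reaches 248 mm from the origin. The sole beyond 100 mm towards the toe rises to 14 mm above the seat and is up to 92 mm wide
- seat (a point): Centre of the cemented top face of the heel seat, level, 205 mm above the bench, axes as the shoe's. The seat is a D-shaped leather stack 60 mm long (x), 56 mm wide (y), 16 mm high, round back at +x; the heel is to overhang it evenly by 2 mm
- seat_back (a point): Point on the seat's top face on its centre line, 30 mm from its centre towards the back of the shoe
- seat_front (a point): Point on the seat's top face on its centre line, 30 mm from its centre towards the toe
- stand: Fixed steel stand under the shoe: base plate 120 x 90 x 10 mm and post. Origin on the bench straight below the seat's centre, axes as the shoe's
- tin: Closed cement tin standing between the nail board and the shoe, 77 mm across, 97 mm high. Origin at the centre of its base
- hammer: Hammer 220 mm long lying on the bench to the right of the shoe, head away from the robot. Origin under its middle
- tack_dish: Low steel dish of tacks, 90 mm across, 24 mm high, on the bench in front of the robot. Origin at the centre of its base
Mind the look-alikes: they are no part of the job. Leave any orange or turquoise look-alike of the heel alone.

How it is judged (in metres and radians):
On the way, in this order (a step that is already met when the one before it is completed fails the run):
1. the extraction damper is open, lever in line with the duct (value of joint damper above 1.4 rad), for 0.2 s.
2. the larger heel is lifted clear of the nails in the fingers (height (world z) of heel above 0.08 m and contact force between heel and the fingers above 0.5 N), for 0.2 s.
At the end, for the whole second after the job is handed in: Damper within 0.17 rad of fully open; the larger heel held in the fingers (over 1 N), under 20 mm/s, level within 0.12 rad, its underside 3 to 20 mm above the heel seat, not touching the shoe, its back and front points each within 8 mm of the seat's, seen from above (value of joint damper above 1.4 rad and z of heel in the frame of seat between 0.003 and 0.02 m and horizontal distance between heel_back and seat_back below 0.008 m and horizontal distance between heel_front and seat_front below 0.008 m and angle between heel's own z axis and vertical below 0.12 rad and contact force between heel and the fingers above 1 N and contact force between heel and shoe below 0.05 N and linear speed of heel below 0.02 m/s); the arm keeps its last pose, push and grip.
It fails at once if the heel touches the shoe, its stand or the extraction duct (contact force between heel and shoe above 0.3 N or contact force between heel and stand above 0.3 N or contact force between heel and extraction above 0.3 N).
It fails at once if the heel touches the tin, the hammer, the dish or the other heel (contact force between heel and tin above 0.3 N or contact force between heel and hammer above 0.3 N or contact force between heel and tack_dish above 0.3 N or contact force between heel and small_heel above 0.3 N).
It fails at once if the heel falls off the nails towards the bench (height (world z) of heel below 0.03 m).
It fails at once if the tin, hammer, dish or smaller heel is moved by more than 25 mm or the tin is tipped (distance of any of tin, hammer, tack_dish, small_heel from where it was at the start of the episode above 0.025 m or angle between tin's own z axis and vertical above 0.3 rad).
It also fails if it takes over 64 s, if anything falls off the work surface, if the arm or the gripper's body presses on something with over 40 N, if the wrist force passes 120 N, or if a joint passes its speed limit or range.

## Robot

A 6-joint arm with a two-finger parallel gripper is mounted at the origin on the work surface. World frame = base frame: x ahead of the robot, y to its left, z up, the work surface at z = 0. Lengths are in mm, angles in rad, forces in N, time in s.
With the tool pointing down it reaches from about 325 to 900 mm from the base axis. Payload 3.5 kg.
Tool frame: the origin (TCP) lies at the very end of the fingers, on their centre line; the grasp point (between the pads) lies 19 mm behind it (manip.grasp_offset is the distance from the TCP to the grasp point, in mm); z points along the fingers, y is the direction in which the jaws open and shut (so a half turn about z gives the same grasp; the last joint's range is limited). The gripper opens to 85 mm and grips with 20 to 120 N. Pads are 22 mm wide; open, the fingers measure 114 mm over their backs; the gripper's body (76 mm by 85 mm) begins 54 mm behind the grasp point. The pads swing forward as they close: fully open they stand 13 mm farther back than shut.
Start: joints at [1.039, 0.276, -0.026, 1.268, 0, 1.467], TCP at [259.868, 568.41, 231.313] pointing down, gripper open.
Joint ranges: [-3.12, 3.12], [-0.85, 1.88], [-1.08, 1.24], [-1.95, 2.15], [-1.57, 1.53], [-3.14, 3.14]. Speed limits (rad/s): [2.57, 2.57, 3.14, 3.14, 3.14, 3.14].

## Interface

Orientations are given as a rotation vector (axis times angle).
In Python, from cell import sensors, imaging, order, manip gives the robot as it stands. The module is installed in compiled form; this text tells all that it offers.
- The arm moves only by the shell command python3 -m creep 'ROWS' [FORCE]. ROWS is text: rows parted by semicolons, each of 5 numbers parted by spaces: the opening, from -1 (shut) to 1 (fully open), so that 0 is half open, then the shift along the tool's x, y, z in cm, then the turn about the tool's z in degrees. A call has 1 to 5 rows; each row shifts and turns the pose as measured when the row begins, along the tool's axes as they then stand; what a row does not reach is not made up. A row lasts 1/8 s, in which the tool goes at most 62.5 mm and 10.7 degrees, less where a joint would pass 70% of its speed; a pose out of reach is approached as far as the arm can. A call with a gripper value outside its range is refused whole. The fingers move at their own pace and stop on an object; FORCE is the grip in N (left out, the last holds). Time passes only in rows, so rows that do not move let the fingers close. It gives the time, the measured TCP pose, the force and the opening at its end, in the units of the state.
- sensors.read_state(): the state, without advancing time (a new reading comes with each control period).
- imaging.get_image(name): name is "side" or "top"; returns (picture, depth): 480x640x3 uint8, red, green, blue; 480x640 float32, mm along the optical axis (not along the pixel's ray), 0 where there is no reading.
- imaging.get_calibration(name): a dict with "mtx" (3x3 intrinsics, pixels), "D" ([k1, k2, p1, p2, k3] as OpenCV has them; the pictures are not rectified), "R" (3x3) and "t" (3): a world point X has camera coordinates R X + t. Camera axes: x right, y down, z forward; pixel columns grow to the right and rows downward; lengths in mm; the calibration is good to about 2 mm. A picture is of the moment at which its call begins. get_calibration takes no time and is no camera call.
- order.hand_in(): hands the job in, once; it reports no verdict.
The state is a dict: "t": time; "joint_pos": joint angles; "qvel": joint speeds; "joint_torque": joint torques, N m; "tool_pos": TCP position; "tcp_rot": TCP orientation; "wrist_force": force on the tool from outside, world axes, zero at the start; "wrist_torque": the same for the moment, N m; "opening": finger opening in mm.
Only numpy, scipy, OpenCV 4.12 (cv2) and the standard library are available. Lean on these libraries where they do the work, as an engineer would, in place of code of your own. Each camera call takes 0.05 s, during which the arm holds its last target. There are 200 camera calls.

## Working session

There is one attempt and no reset: what is moved stays moved. The work goes in short steps, Python scripts to look and compute and a shell command to move; the robot and the scene stay as the last step left them, time stands still between calls to the robot, and variables do not carry over. Pictures are saved under pics/ and viewed, about 8 in all and at most 12, crops included, and the job is handed in when it is done.

```bash
mkdir -p pics; cat > h.py <<'E'
import numpy as np, cv2
from cell import sensors, imaging, order, manip
from scipy.spatial.transform import Rotation as Ro
def grab(n,save=None):
    im,d=imaging.get_image(n)
    if save: cv2.imwrite('pics/'+save,im[:,:,::-1])
    return im,d
def cal(n):
    c=imaging.get_calibration(n); return [np.array(c[k],float) for k in('mtx','D','R','t')]
def ray(n,uv):
    K,D,R,t=cal(n); uv=np.array(uv,float).reshape(-1,1,2)
    p=cv2.undistortPoints(uv,K,D).reshape(-1,2)
    d=np.c_[p,np.ones(len(p))]@R; return -R.T@t, d
def plane(n,uv,z):
    o,d=ray(n,uv); return o+d*((z-o[2])/d[:,2])[:,None]
def proj(n,X):
    K,D,R,t=cal(n); return cv2.projectPoints(np.array(X,float).reshape(-1,3),cv2.Rodrigues(R)[0],t,K,D)[0].reshape(-1,2)
def cloud(n,dep):
    v,u=np.nonzero(dep>0); o,d=ray(n,np.c_[u,v]); return np.c_[u,v],o+d*dep[v,u][:,None]
def st():
    s=sensors.read_state(); M=Ro.from_rotvec(s['tcp_rot']).as_matrix()
    print('t',round(s['t'],2),'tcp',np.round(s['tool_pos'],1),'x',M[:,0].round(3),'y',M[:,1].round(3),'z',M[:,2].round(3),'op',round(s['opening'],1),'F',np.round(s['wrist_force'],1),'q',np.round(s['joint_pos'],2)); return s,M
E
python3 - <<'E'
from h import *
st(); grab('top','top1.png'); grab('side','side1.png'); print(manip.grasp_offset)
for n in('top','side'):
    K,D,R,t=cal(n); print(n,K.round(0).tolist(),(-R.T@t).round(0),R.round(2).tolist())
E
```

```text
t 0.0 tcp [259.5 567.7 230.1] x [-0.909  0.416  0.   ] y [ 0.416  0.909 -0.002] z [-0.001 -0.002 -1.   ] op 85.4 F [-0.1  0.  -0.1] q [ 1.04  0.28 -0.03  1.27 -0.    1.47]
18.700000000000003
top [[443.0, 0.0, 314.0], [0.0, 443.0, 244.0], [0.0, 0.0, 1.0]] [ 391.   70. 1074.] [[0.02, -1.0, 0.01], [-0.99, -0.03, -0.13], [0.13, -0.01, -0.99]]
side [[579.0, 0.0, 313.0], [0.0, 579.0, 245.0], [0.0, 0.0, 1.0]] [  103. -1009.  1105.] [[0.94, -0.35, 0.01], [-0.22, -0.61, -0.76], [0.27, 0.71, -0.65]]
```

View pics/top1.png

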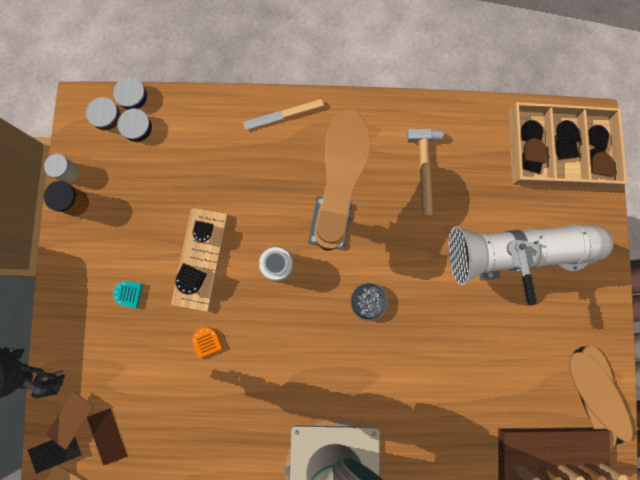

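View pics/side1.png

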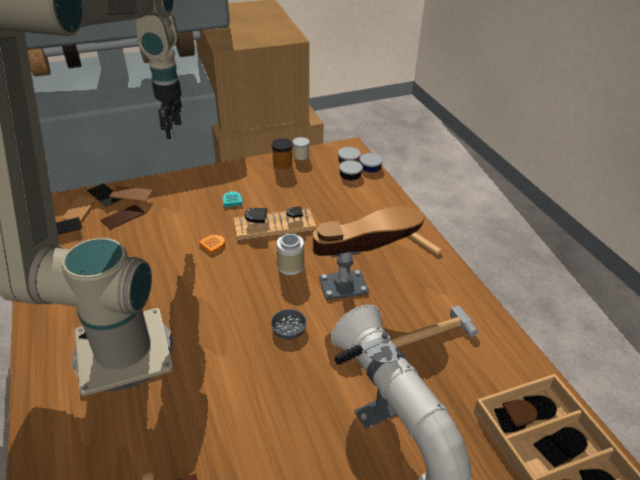

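Top view: the big heel is at (189,279), the small one at (203,232), the seat at about (330,238), the lever hinge at about (520,248) and the grip at about (529,289). Next I'll zoom in on these and take depth readings.

```bash
cat > m.py <<'E'
from h import *
im,d=grab('top'); hsv=cv2.cvtColor(im,cv2.COLOR_RGB2HSV)
def blob(mask,x0,y0,x1,y1):
    m=np.zeros_like(mask,np.uint8); m[y0:y1,x0:x1]=mask[y0:y1,x0:x1]
    n,l,s,c=cv2.connectedComponentsWithStats(m); k=1+s[1:,4].argmax(); return l==k
def rect(pts):
    r=cv2.minAreaRect(pts[:,:2].astype(np.float32)); return np.round(r[0],1),np.round(r[1],1),round(r[2],1)
dark=(hsv[:,:,2]<60)
for nm,b,z in(('heel',(165,255,215,302),54),('small',(188,217,216,246),50),('grip',(515,265,545,310),229)):
    m=blob(dark,*b); v,u=np.nonzero(m); P=plane('top',np.c_[u,v],z); print(nm,m.sum(),'uv',u.mean().round(1),v.mean().round(1),'xy',P.mean(0).round(1),'rect',rect(P), 'depth z',np.median([ (lambda o,dd:(o+dd[0]*d[b_,a])[2])(*ray('top',(a,b_))) for a,b_ in list(zip(u,v))[::7]]).round(1))
for nn in('top','side'):
    _,dd=grab(nn); uv,P=cloud(nn,dd)
    for nm,(x,y,rx),zr in(('seat',(390,40,90),(197,213)),('heeltop',(300,340,60),(47,62))):
        s=(abs(P[:,0]-x)<rx)&(abs(P[:,1]-y)<rx)&(P[:,2]>zr[0])&(P[:,2]<zr[1])
        Q=P[s]; 
        if len(Q)>5: print(nn,nm,len(Q),Q.mean(0).round(1),rect(Q),np.percentile(Q[:,2],[5,50,95]).round(1))
a=cv2.resize(im[205:315,165:225],None,fx=5,fy=5,interpolation=2); b=cv2.resize(im[195:305,290:375],None,fx=5,fy=5,interpolation=2)
cv2.imwrite('pics/crop1.png',np.hstack([a,b])[:,:,::-1])
s2,_=grab('side'); cv2.imwrite('pics/crop2.png',np.hstack([cv2.resize(s2[195:275,230:330],None,fx=4,fy=4),cv2.resize(s2[210:290,305:405],None,fx=4,fy=4)])[:,:,::-1])
E
python3 m.py
```

```text
heel 559 uv 189.6 278.7 xy [436.  345.9  54. ] rect (array([432.6, 347.4]), array([58.9, 60.1]), 66.4) depth z 54.9
small 260 uv 202.5 230.2 xy [550.7 323.4  50. ] rect (array([546.8, 324.4]), array([41.6, 44.3]), 79.2) depth z 52.3
grip 256 uv 528.8 289.4 xy [ 423.3 -357.4  229. ] rect (array([ 423.4, -357.2]), array([56.4, 18.6]), 9.4) depth z 227.7
```

View pics/crop1.png

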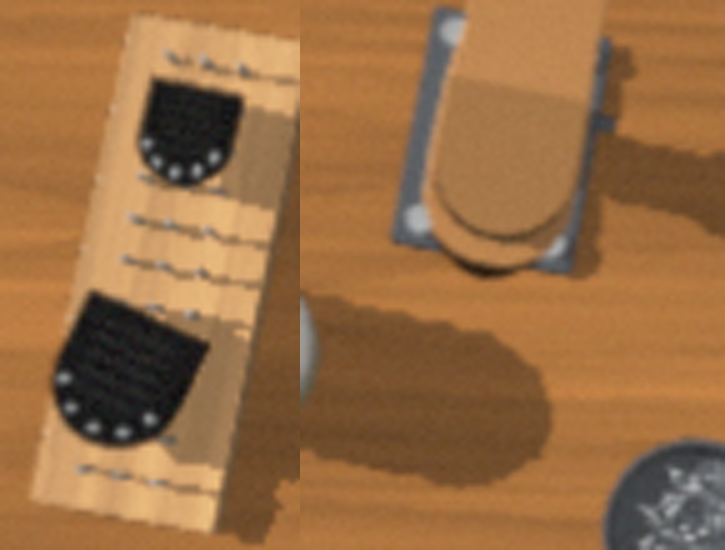

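View pics/crop2.png

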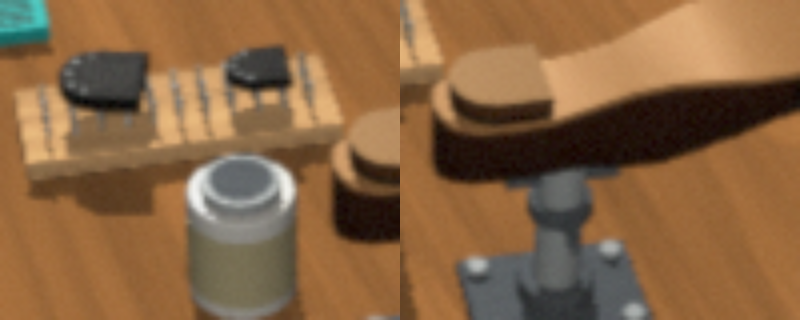

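Crops: the heel's straight front faces away from the robot and its round back points nearer and to the left. The seat's round back points towards the robot, with its front edge at about (322,210)–(348,214). Next: seat, heel contour, duct and lever.

```bash
cat > m2.py <<'E'
from h import *
from m import blob,rect,dark,hsv,im,d
def Dfit(P,L,W):  # fit D outline (least squares of contour to D signed distance); P Nx2
    from scipy.optimize import least_squares
    r=W/2; cx=L/2-r
    def res(p):
        c,s=np.cos(p[2]),np.sin(p[2]); q=(P-p[:2])@np.array([[c,-s],[s,c]])
        x,y=q.T; e=p[3]
        back=np.hypot(x-cx,y)-r-e
        dx=-L/2-x-e; dy=abs(y)-r-e
        box=np.where(abs(dx)<abs(dy),dx,dy)
        return np.where(x>cx,back,box)
    best=min((least_squares(res,[*P.mean(0),a,0],loss='soft_l1') for a in np.arange(0,6.28,.4)),key=lambda s:s.cost)
    return best.x, np.sqrt(np.mean(best.fun**2))
def cont(m): 
    c=max(cv2.findContours(m.astype(np.uint8),0,1)[0],key=len)[:,0,:]; return c.astype(float)
if __name__=='__main__':
    m=blob(hsv[:,:,2]<75,165,255,215,302); m=cv2.morphologyEx(m.astype(np.uint8),3,np.ones((7,7)))
    P=plane('top',cont(m),54)[:,:2]; print('heel',Dfit(P,64,60))
    uv,P=cloud('top',d)
    def sel(u0,v0,u1,v1,z0,z1):
        s=(uv[:,0]>=u0)&(uv[:,0]<=u1)&(uv[:,1]>=v0)&(uv[:,1]<=v1)&(P[:,2]>z0)&(P[:,2]<z1); return s
    s=sel(312,205,360,250,150,230); Q=P[s]; print('shoe z',np.histogram(Q[:,2],np.arange(180,216,3)))
    K=np.zeros(d.shape,np.uint8); K[uv[s][:,1],uv[s][:,0]]=(Q[:,2]>198); 
    for v in range(206,250,4): print(v,[int(round(x)) for x in (P[(uv[:,1]==v)&(uv[:,0]>=314)&(uv[:,0]<=356)][::3,2])])
    # duct crown
    s=sel(455,215,610,290,150,240); Q=P[s]
    print('ductz',np.histogram(Q[:,2],np.arange(150,240,8)))
    pts=[]
    for u in range(545,590,4):
        q=P[sel(u,215,u+3,290,172,200)]; k=np.polyfit(q[:,0],q[:,2],2); pts.append([-k[1]/2/k[0],q[:,1].mean(),np.polyval(k,-k[1]/2/k[0])])
    pts=np.array(pts); print(pts.round(1)); k=np.polyfit(pts[:,1],pts[:,0],1); print('duct x=',k)
    m=blob(dark,515,265,545,310); v,u=np.nonzero(m); g=plane('top',np.c_[u,v],228)[:,:2]
    l=cv2.fitLine(g.astype(np.float32),2,0,.01,.01).ravel(); print('grip line',l)
E
sed -i '/^for nm,b/,$d' m.py; python3 m2.py
```

```text
heel (array([432.26553828, 347.81935188,   2.72637206,  -1.62600846]), np.float64(1.0341275721040368))
shoe z (array([  5,   3,  78, 205, 146,  13,   7,  84, 498, 163,   4]), array([180, 183, 186, 189, 192, 195, 198, 201, 204, 207, 210, 213]))
206 [3, 12, 13, 192, 192, 194, 195, 197, 192, 194, 195, 194, 12, -4, 1]
210 [2, 11, 207, 195, 191, 190, 187, 192, 192, 191, 192, 191, -1, 2]
214 [9, 13, 204, 207, 205, 205, 204, 206, 206, 206, 206, 191, 12, 1, -2]
218 [11, 11, 209, 205, 206, 206, 205, 206, 206, 208, 205, 207, 95, 6, 1]
222 [15, 192, 205, 206, 207, 205, 206, 204, 205, 206, 209, 187, 0, 1, 4]
226 [12, 191, 206, 205, 206, 207, 205, 207, 205, 205, 206, 6, 0, 2]
230 [9, 199, 205, 203, 206, 203, 205, 206, 205, 205, 205, 11, 1, 2, 1]
234 [11, 190, 206, 202, 207, 207, 205, 206, 206, 207, 189, 7, 0, 1, -1]
238 [16, 191, 190, 208, 209, 206, 206, 204, 208, 189, 12, 2, 2, -1]
242 [13, 13, 191, 190, 188, 194, 194, 190, 189, 186, 15, -2, 0, 3]
246 [1, 2, -1, 188, 192, 188, 187, 189, 187, 13, 11, 2, 0, 1, -2]
ductz (array([ 205,  375,  613,  976, 1872,  791,  733,  146,  139,  243,   53]), array([150, 158, 166, 174, 182, 190, 198, 206, 214, 222, 230, 238]))
[[ 517.9 -421.2  190.4]
 [ 518.7 -430.   190.6]
 [ 519.9 -438.7  190.2]
 [ 520.5 -447.6  190.5]
 [ 521.8 -456.8  189.9]
 [ 523.1 -465.4  190.5]
 [ 523.6 -474.4  190.5]
 [ 524.4 -483.5  190.2]
 [ 526.  -492.5  190.2]
 [ 527.8 -501.1  190.7]
 [ 525.9 -509.1  192.8]
 [ 527.9 -519.9  189. ]]
duct x= [-1.03791262e-01  4.74347948e+02]
grip line [ 9.8595262e-01  1.6702510e-01  4.2349750e+02 -3.5778915e+02]
```

```bash
cat > plan.py <<'E'
import sys; from h import *
# plan.py x y z yaw n [yaw rows]: rows (without opening) from the present pose
x,y,z,yaw,n=[float(a) for a in sys.argv[1:6]]; n=int(n)
s,M=st(); p=np.array(s['tool_pos']); y0=np.degrees(np.arctan2(M[1,0],M[0,0]))
dy=(yaw-y0+180)%360-180
T=np.array([x,y,z]); print('yaw',y0.round(2),'dyaw',dy.round(2),'dist',np.linalg.norm(T-p).round(1))
for i in range(n):
    Mi=Ro.from_euler('z',dy*i/n,degrees=True).as_matrix()@M
    print((Mi.T@(T-p)/n/10).round(2),round(-dy/n,1))
E
python3 - <<'E'
from m2 import *
uv,P=cloud('top',d); s=(uv[:,0]>312)&(uv[:,0]<360)&(uv[:,1]>200)&(uv[:,1]<250)&(P[:,2]>198.5)&(P[:,2]<213)
m=np.zeros(d.shape,np.uint8); m[uv[s][:,1],uv[s][:,0]]=1; m=blob(cv2.medianBlur(m,3),312,200,360,250)
Q=plane('top',cont(m),205)[:,:2]; f,e=Dfit(Q,60,56); print('seat depth',f,np.degrees(f[2]),e,m.sum())
# colour front edge + back from crop: corners
print(plane('top',[(321.6,210),(348.4,214),(331,242)],205).round(1))
# board
mb=blob((hsv[:,:,2]>150)&(hsv[:,:,1]<130)&(hsv[:,:,1]>40),165,200,232,315); 
print('board',rect(plane('top',cont(mb),18)),mb.sum())
E
python3 plan.py 417 -318 300 99.6 16
```

```text
seat depth [540.24627977  29.06793656   2.97391293  -0.73384777] 170.39265938057858 0.582258608172518 759
[[573.5  48.8 205. ]
 [566.9  -5.  205. ]
 [509.4  28.7 205. ]]
board (array([487. , 336.8]), array([ 90.1, 239. ]), 81.8) 2244
t 0.4 tcp [259.8 568.3 231.2] x [-0.909  0.416  0.   ] y [ 0.416  0.909 -0.   ] z [-0. -0. -1.] op 85.2 F [-0.2  0.3 -0.5] q [ 1.04  0.28 -0.03  1.27 -0.    1.47]
yaw 155.43 dyaw -55.83 dist 902.8
[-3.2  -4.63 -0.43] 3.5
[-3.47 -4.43 -0.43] 3.5
[-3.74 -4.21 -0.43] 3.5
[-3.98 -3.97 -0.43] 3.5
[-4.22 -3.72 -0.43] 3.5
[-4.44 -3.46 -0.43] 3.5
[-4.64 -3.18 -0.43] 3.5
[-4.82 -2.89 -0.43] 3.5
[-4.99 -2.59 -0.43] 3.5
[-5.14 -2.29 -0.43] 3.5
[-5.27 -1.97 -0.43] 3.5
[-5.38 -1.64 -0.43] 3.5
[-5.47 -1.31 -0.43] 3.5
[-5.54 -0.98 -0.43] 3.5
[-5.59 -0.64 -0.43] 3.5
[-5.62 -0.3  -0.43] 3.5
```

```bash
python3 -m creep '-1 -3.2 -4.6 -1.5 3.5;-1 -3.5 -4.4 -1.5 3.5;-1 -3.7 -4.2 -1.5 3.5;-1 -4 -4 -1.5 3.5;-1 -4.2 -3.7 -1.5 3.5' 30; python3 -m creep '-1 -4.4 -3.5 0 3.5;-1 -4.6 -3.2 0 3.5;-1 -4.8 -2.9 0 3.5;-1 -5 -2.6 0 3.5;-1 -5.1 -2.3 0 3.5'; python3 plan.py 417 -318 300 99.6 8
```

```text
t: 1.02
tool_pos: [309.1, 287.4, 306.3]
tcp_rot: [1.132, 2.929, -0.002]
wrist_force: [2.3, 0.4, 0.1]
opening: -0.1
t: 1.65
tool_pos: [355.9, 2.5, 310.5]
tcp_rot: [1.57, 2.708, 0.01]
wrist_force: [1.3, -0.0, 0.6]
opening: 0.1
t 1.65 tcp [355.9   2.5 310.5] x [-0.497  0.868 -0.006] y [0.868 0.497 0.011] z [ 0.013  0.    -1.   ] op 0.1 F [ 1.3 -0.   0.6] q [-0.18 -0.26 -0.4   1.42  0.    0.87]
yaw 119.81 dyaw -20.21 dist 326.5
[-3.86 -1.33  0.14] 2.5
[-3.91 -1.16  0.14] 2.5
[-3.96 -0.99  0.14] 2.5
[-4.   -0.81  0.15] 2.5
[-4.03 -0.63  0.15] 2.5
[-4.05 -0.46  0.15] 2.5
[-4.07 -0.28  0.15] 2.5
[-4.08 -0.1   0.16] 2.5
```

```bash
python3 -m creep '-1 -3.9 -1.3 0 2.5;-1 -3.9 -1.2 0 2.5;-1 -4 -1 0 2.5;-1 -4 -.8 0 2.5;-1 -4 -.6 0 2.5'; python3 -m creep '-1 -4 -.4 0 2.5;-1 -4 -.3 0 2.5;-1 -3.5 0 0 2.5;-1 0 0 0 0'; python3 plan.py 417 -318 208 99.6 3
```

```text
t: 2.28
tool_pos: [393.5, -207.0, 312.7]
tcp_rot: [1.868, 2.506, 0.015]
wrist_force: [0.7, -0.4, -0.4]
opening: -0.2
t: 2.78
tool_pos: [415.2, -326.9, 313.4]
tcp_rot: [2.037, 2.37, 0.017]
wrist_force: [-0.2, 0.2, -0.6]
opening: 0.3
t 2.77 tcp [ 415.2 -326.9  313.4] x [-0.15   0.989 -0.005] y [0.989 0.15  0.019] z [ 0.02  -0.002 -1.   ] op 0.3 F [-0.2  0.2 -0.6] q [-0.8   0.06 -0.11  1.38  0.01  0.62]
yaw 98.62 dyaw 0.98 dist 105.8
[0.3  0.04 3.51] -0.3
[0.3  0.04 3.51] -0.3
[0.3  0.04 3.51] -0.3
```

```bash
python3 -m creep '-1 .4 0 3.5 0;-1 .3 0 3.5 0;-1 .3 0 3.5 0;-1 0 0 0 0'; cat > arc.py <<'E'
from h import *
s,M=st(); p=np.array(s['tool_pos']); H=np.array([509,-343.3]); off=14
y0=np.arctan2(M[1,0],M[0,0]); a0=np.pi+.1034
def pose(a,off): # lever angle a -> tcp behind grip by off, at radius 88
    u=np.array([np.cos(a),np.sin(a)]); n=np.array([-u[1],u[0]]); return H+88*u-off*n, np.arctan2(-n[1],-n[0])
c=p[:2]-H; print('tcp ang rel closed',(np.arctan2(c[1],c[0])-a0)%(2*np.pi),'r',np.hypot(*c))
import sys
x,y=p[:2]; yaw=y0; z=p[2]
for j in np.linspace(float(sys.argv[1]),float(sys.argv[2]),int(sys.argv[3])):
    q,w=pose(a0+j,off); Mi=Ro.from_euler('z',yaw-y0).as_matrix()@M
    d=Mi.T@np.array([q[0]-x,q[1]-y,207-z]); dy=(w-yaw+np.pi)%(2*np.pi)-np.pi
    print(round(j,2),(d/10).round(2),np.degrees(-dy).round(1)); x,y=q; z=207; yaw+=dy
E
python3 arc.py 0.06 1.571 11
```

```text
t: 3.28
tool_pos: [415.5, -314.9, 207.3]
tcp_rot: [2.034, 2.371, 0.018]
wrist_force: [-0.5, -0.2, 0.0]
opening: -0.3
t 3.27 tcp [ 415.5 -314.9  207.3] x [-0.152  0.988 -0.006] y [0.988 0.152 0.02 ] z [ 0.021 -0.002 -1.   ] op -0.3 F [-0.5 -0.2  0. ] q [-0.78  0.1  -0.3   1.16  0.01  0.64]
tcp ang rel closed 5.884569227535417 r 97.74353682811959
0.06 [-2.93 -0.01  0.04] -0.6
0.21 [-1.34 -0.11  0.01] -8.7
0.36 [-1.34 -0.11  0.01] -8.7
0.51 [-1.34 -0.11  0.01] -8.7
0.66 [-1.34 -0.11  0.01] -8.7
0.82 [-1.34 -0.11  0.01] -8.7
0.97 [-1.34 -0.11  0.01] -8.7
1.12 [-1.34 -0.11  0.01] -8.7
1.27 [-1.34 -0.11  0.01] -8.7
1.42 [-1.34 -0.11  0.01] -8.7
1.57 [-1.34 -0.11  0.01] -8.7
```

```bash
python3 -m creep '-1 -1.5 0 0 0;-1 -1.4 0 0 0;-1 -1.3 -.1 0 -8.7;-1 -1.3 -.1 0 -8.7;-1 -1.3 -.1 0 -8.7'; python3 arc.py 0.6 1.571 8
```

```text
t: 3.9
tool_pos: [430.8, -386.5, 214.2]
tcp_rot: [1.422, 2.774, 0.011]
wrist_force: [-0.0, 3.1, -0.9]
opening: 0.1
t 3.9 tcp [ 430.8 -386.5  214.2] x [-0.584  0.812 -0.019] y [0.812 0.584 0.017] z [ 0.025 -0.005 -1.   ] op 0.1 F [-0.   3.1 -0.9] q [-0.85  0.19 -0.17  1.19  0.02  0.1 ]
tcp ang rel closed 0.4007699724140057 r 89.36512837856829
0.6 [-0.36 -0.02  0.72] -4.6
0.74 [-1.23 -0.11  0.02] -7.9
0.88 [-1.23 -0.11  0.02] -7.9
1.02 [-1.23 -0.11  0.02] -7.9
1.15 [-1.23 -0.11  0.02] -7.9
1.29 [-1.23 -0.11  0.02] -7.9
1.43 [-1.23 -0.11  0.02] -7.9
1.57 [-1.23 -0.11  0.02] -7.9
```

```bash
python3 -m creep '-1 -.6 0 .5 -5;-1 -1.2 -.1 .2 -8;-1 -1.2 -.1 .2 -8;-1 -1.2 -.1 .2 -8;-1 -1.2 -.1 .2 -8'; python3 arc.py 1.29 1.571 3
```

```text
t: 4.53
tool_pos: [472.3, -431.3, 209.5]
tcp_rot: [0.439, 3.08, -0.007]
wrist_force: [-2.0, 1.0, 0.4]
opening: 0.2
t 4.53 tcp [ 472.3 -431.3  209.5] x [-0.96   0.279 -0.031] y [ 0.279  0.96  -0.   ] z [ 0.029 -0.009 -1.   ] op 0.2 F [-2.   1.   0.4] q [-0.85  0.29 -0.05  1.2   0.02 -0.57]
tcp ang rel closed 1.0718107660346563 r 95.36401165893965
1.29 [-0.6   0.58  0.27] -6.0
1.43 [-1.25 -0.11  0.04] -8.1
1.57 [-1.25 -0.11  0.04] -8.1
```

```bash
python3 -m creep '-1 -.6 .5 .2 -6;-1 -1.2 0 .1 -7;-1 -1.3 0 .1 -7;-1 -.4 0 .1 -3;-1 0 0 0 0'; python3 arc.py 1.571 1.571 1; python3 - <<'E'
from h import *
im,d=grab('top'); cv2.imwrite('pics/lev.png',cv2.resize(im[200:320,440:620],None,fx=4,fy=4)[:,:,::-1])
E
```

```text
t: 5.15
tool_pos: [501.1, -438.9, 210.7]
tcp_rot: [-0.198, 3.126, -0.025]
wrist_force: [0.1, 0.4, 0.4]
opening: 0.7
t 5.15 tcp [ 501.1 -438.9  210.7] x [-0.992 -0.126 -0.008] y [-0.126  0.992 -0.016] z [ 0.01  -0.015 -1.   ] op 0.7 F [0.1 0.4 0.4] q [-0.82  0.35  0.03  1.23 -0.   -0.94]
tcp ang rel closed 1.3850296706012655 r 95.92855370939768
1.57 [-0.38  0.62  0.36] 1.3
```

View pics/lev.png

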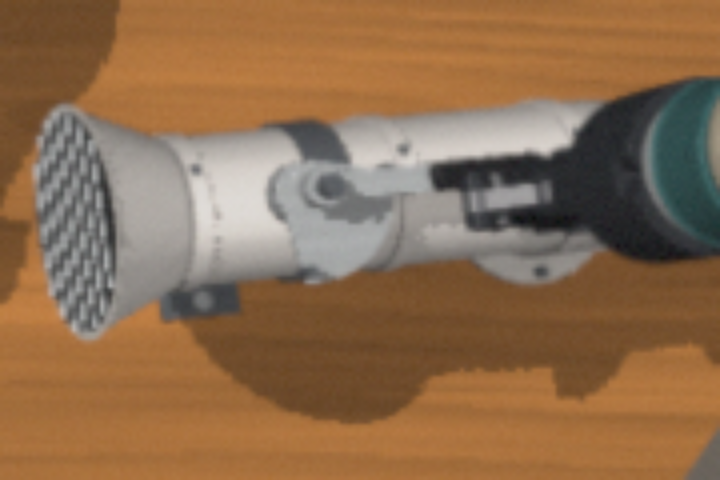

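The lever is almost in line: from its pivot at crop (325,185) it runs nearly horizontally, while the duct rises slightly to the right. I'll push a bit further, then back away.

```bash
python3 -m creep '-1 -.6 .3 .2 0;-1 -.5 .2 .1 0;-1 -.3 0 0 0;-1 0 0 0 0'; python3 -m creep '-1 1.5 0 0 0;-1 1.5 0 -1 0;-1 1 0 -6 0;-1 0 0 -5 0'; python3 plan.py 360 -150 320 130 6
```

```text
t: 5.7
tool_pos: [501.1, -440.2, 211.7]
tcp_rot: [0.18, -3.116, 0.042]
wrist_force: [0.5, -0.2, -0.3]
opening: -0.2
t: 6.2
tool_pos: [459.4, -441.5, 332.8]
tcp_rot: [0.179, -3.115, 0.036]
wrist_force: [-0.3, 0.4, -0.2]
opening: 0.2
t 6.2 tcp [ 459.4 -441.5  332.8] x [-0.993 -0.114  0.023] y [-0.115  0.993 -0.022] z [-0.02  -0.024 -1.   ] op 0.2 F [-0.3  0.4 -0.2] q [-0.85  0.27  0.17  1.47 -0.03 -0.97]
yaw -173.45 dyaw -56.55 dist 308.3
[1.09 5.02 0.13] 9.4
[1.89 4.77 0.15] 9.4
[2.65 4.4  0.18] 9.4
[3.33 3.91 0.2 ] 9.4
[3.93 3.31 0.23] 9.4
[4.41 2.62 0.26] 9.4
```

```bash
python3 -m creep '-1 1 5 0 9.4;-1 1.9 4.8 0 9.4;-1 2.7 4.4 0 9.4;-1 3.3 3.9 0 9.4;-1 3.9 3.3 0 9.4'; python3 - <<'E'
from m2 import *
cv2.imwrite('pics/lev2.png',cv2.resize(im[200:320,440:620],None,fx=4,fy=4)[:,:,::-1])
m=blob(dark,535,225,590,275); v,u=np.nonzero(m); g=plane('top',np.c_[u,v],229)[:,:2]
l=cv2.fitLine(g.astype(np.float32),2,0,.01,.01).ravel(); print('grip line',l,m.sum(),rect(g))
c=g.mean(0)-[509,-343.3]; print(c,(np.arctan2(c[1],c[0])-np.pi-.1034)%(2*np.pi))
E
python3 plan.py 432 348 300 156.2 6
```

```text
t: 6.82
tool_pos: [380.1, -199.5, 338.0]
tcp_rot: [1.13, 2.913, -0.061]
wrist_force: [0.3, 0.2, -0.1]
opening: 0.2
grip line [ 1.2863320e-01 -9.9169225e-01  5.1686218e+02 -4.2760556e+02] 145 (array([ 516.8, -427.9]), array([11. , 55.6]), 6.7)
[  7.86220641 -84.30556719] 1.5603858170824303
t 6.88 tcp [ 376.9 -194.   337.9] x [-0.737  0.675 -0.023] y [ 0.676  0.737 -0.028] z [-0.002 -0.037 -0.999] op 0.2 F [-5.1  5.1 -0.6] q [-0.61 -0.14 -0.25  1.44 -0.03  0.14]
yaw 137.52 dyaw 18.68 dist 546.1
[5.44 7.29 0.3 ] -3.1
[5.03 7.58 0.3 ] -3.1
[4.61 7.84 0.3 ] -3.1
[4.18 8.08 0.3 ] -3.1
[3.74 8.29 0.31] -3.1
[3.28 8.48 0.31] -3.1
```

View pics/lev2.png

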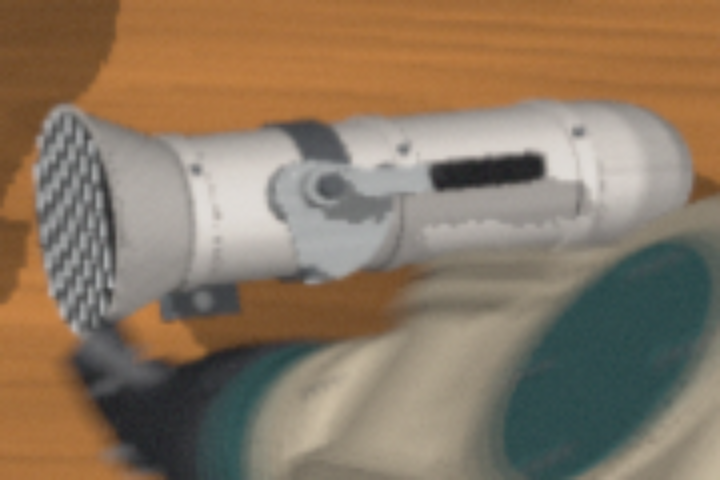

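Lever now lies in line with the duct (grip at crop (433–545,172), measured about 1.56 rad). On to the heel.

```bash
python3 -m creep '1 3.4 4.4 0 -1.9;1 3.2 4.5 0 -1.9;1 3 4.7 0 -1.9;1 2.9 4.8 0 -1.9;1 2.8 4.9 0 -1.9';python3 -m creep '1 2.6 5 .3 -1.9;1 2.4 5.1 .3 -1.9;1 2.2 5.2 .3 -1.9;1 2 5.2 .3 -1.9'; python3 plan.py 441.4 343.8 250 156.2 3
```

```text
t: 7.5
tool_pos: [403.9, 86.9, 333.7]
tcp_rot: [0.888, 2.984, -0.053]
wrist_force: [1.2, -0.5, -0.6]
opening: 85.5
t: 8.0
tool_pos: [429.6, 316.5, 319.1]
tcp_rot: [0.675, 3.029, -0.044]
wrist_force: [0.9, -0.1, -0.3]
opening: 85.3
t 8.0 tcp [429.6 316.5 319.1] x [-0.905  0.424 -0.043] y [ 0.425  0.905 -0.019] z [ 0.031 -0.036 -0.999] op 85.3 F [ 0.9 -0.1 -0.3] q [ 0.54  0.08 -0.08  1.4  -0.05  0.98]
yaw 154.88 dyaw 1.32 dist 75.2
[0.13 1.04 2.28] -0.4
[0.12 1.04 2.28] -0.4
[0.11 1.04 2.28] -0.4
```

```bash
python3 -m creep '1 .2 1.5 4.5 -.6;1 .1 1.4 5 -.5;1 0 0 5 0;1 0 0 0 0'; python3 plan.py 441.4 343.8 32 156.2 4
```

```text
t: 8.5
tool_pos: [448.1, 344.7, 175.4]
tcp_rot: [0.631, 3.03, -0.03]
wrist_force: [-0.0, -0.8, 0.1]
opening: 85.4
t 8.5 tcp [448.1 344.7 175.4] x [-0.916  0.399 -0.049] y [ 0.399  0.917 -0.009] z [ 0.041 -0.028 -0.999] op 85.4 F [-0.  -0.8  0.1] q [ 0.56  0.2  -0.25  1.1  -0.05  0.98]
yaw 156.48 dyaw -0.28 dist 143.5
[ 0.32 -0.05  3.57] 0.1
[ 0.32 -0.05  3.57] 0.1
[ 0.32 -0.05  3.57] 0.1
[ 0.32 -0.05  3.57] 0.1
```

```bash
python3 -m creep '1 .4 0 5 0;1 .4 0 5 0;1 0 0 0 0'; python3 plan.py 441.4 343.8 32 156.2 1; python3 - <<'E'
from h import *
s,_=grab('side'); t,_=grab('top'); cv2.imwrite('pics/ap.png',np.hstack([cv2.resize(s[150:270,190:310],None,fx=3.3,fy=3.3),cv2.resize(t[200:320,130:250],None,fx=3.3,fy=3.3)])[:,:,::-1])
E
```

```text
t: 8.88
tool_pos: [452.8, 348.3, 83.6]
tcp_rot: [0.63, 3.018, -0.011]
wrist_force: [-0.4, 0.0, 1.2]
opening: 85.5
t 8.88 tcp [452.8 348.3  83.6] x [-0.915  0.4   -0.058] y [0.4   0.917 0.005] z [ 0.055 -0.019 -0.998] op 85.5 F [-0.4  0.   1.2] q [ 0.57  0.28 -0.36  0.9  -0.05  0.98]
yaw 156.41 dyaw -0.21 dist 53.0
[ 1.16 -0.89  5.09] 0.2
```

View pics/ap.png

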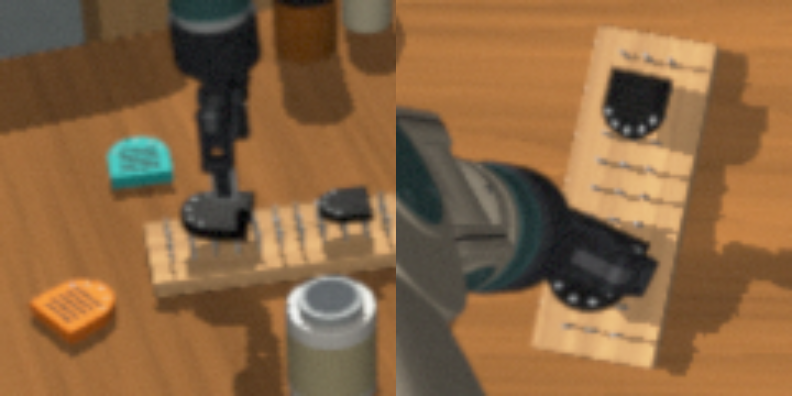

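Gripper open above the large heel (side crop (218,210); top crop, heel at (590,275)). It sits slightly forward, so I'll correct and go down.

```bash
python3 -m creep '1 1.2 -.9 0 0;1 0 0 0 0'; python3 plan.py 441.4 343.8 32 156.2 1;
```

```text
t: 9.22
tool_pos: [444.4, 349.1, 92.6]
tcp_rot: [0.628, 3.006, 0.008]
wrist_force: [-0.1, -0.1, 0.6]
opening: 85.3
t 9.22 tcp [444.4 349.1  92.6] x [-0.914  0.4   -0.068] y [0.4   0.916 0.02 ] z [ 0.071 -0.009 -0.997] op 85.3 F [-0.1 -0.1  0.6] q [ 0.58  0.25 -0.38  0.89 -0.05  0.99]
yaw 156.34 dyaw -0.14 dist 60.9
[ 0.48 -0.72  6.03] 0.1
```

```bash
for i in 1 2 3; do python3 -m creep '1 0 0 0 0' | grep -E 'pos|rot'; done; python3 - <<'E'
from h import *
for i in range(3): st(); imaging.get_image('top')
print({k:np.round(v,3) for k,v in sensors.read_state().items() if k in('joint_torque','qvel','wrist_force','wrist_torque')})
E
```

```text
tool_pos: [445.3, 349.7, 94.3]
tcp_rot: [0.628, 3.003, 0.012]
tool_pos: [445.6, 350.0, 95.0]
tcp_rot: [0.627, 3.003, 0.013]
tool_pos: [445.7, 350.1, 95.2]
tcp_rot: [0.627, 3.002, 0.013]
t 9.6 tcp [445.7 350.1  95.2] x [-0.914  0.4   -0.071] y [0.399 0.916 0.024] z [ 0.075 -0.007 -0.997] op 85.3 F [0.1 0.6 0.1] q [ 0.58  0.25 -0.37  0.89 -0.05  0.99]
t 9.65 tcp [445.7 350.1  95.1] x [-0.914  0.4   -0.071] y [0.399 0.916 0.024] z [ 0.074 -0.007 -0.997] op 85.6 F [ 0.1  0.3 -0.5] q [ 0.58  0.25 -0.37  0.89 -0.05  0.99]
t 9.7 tcp [445.6 350.   94.9] x [-0.914  0.4   -0.071] y [0.4   0.916 0.023] z [ 0.074 -0.007 -0.997] op 85.5 F [-1.  -0.   0.1] q [ 0.58  0.25 -0.37  0.89 -0.05  0.99]
{'qvel': array([-0.001,  0.003, -0.001, -0.001, -0.001,  0.   ]), 'joint_torque': array([ 1.4000e-02, -3.9494e+01,  2.5943e+01, -4.0400e-01, -1.2900e-01,
       -0.0000e+00]), 'wrist_force': array([0.378, 0.32 , 0.584]), 'wrist_torque': array([-0.011,  0.034, -0.019])}
```

```bash
python3 -m creep '1 0 0 -6 0;1 0 0 -6 0;1 0 0 0 0;1 0 0 0 0;1 0 0 0 0'>/dev/null; python3 plan.py 441.4 343.8 32 156.2 1; python3 -m creep '1 0 0 2 0;1 0 0 2 0;1 0 0 2 0;1 0 0 2 0;1 0 0 2 0'>/dev/null; python3 plan.py 441.4 343.8 32 156.2 1
```

```text
t 10.38 tcp [434.9 349.5 213.7] x [-0.914  0.4   -0.067] y [0.4   0.916 0.017] z [ 0.068 -0.011 -0.998] op 85.3 F [-0.5  0.5  0.1] q [ 0.59  0.14 -0.24  1.14 -0.05  1.  ]
yaw 156.35 dyaw -0.15 dist 181.9
[ 0.38 -0.57 18.17] 0.1
t 11.0 tcp [437.7 345.3 103.7] x [-0.914  0.4   -0.06 ] y [0.401 0.916 0.007] z [ 0.058 -0.018 -0.998] op 85.3 F [-0.7  0.1  0.2] q [ 0.58  0.24 -0.37  0.93 -0.05  0.99]
yaw 156.36 dyaw -0.16 dist 71.8
[ 0.04 -0.04  7.18] 0.2
```

```bash
python3 -m creep '1 0 0 2 0;1 0 0 1.5 0;1 0 0 1 0;1 0 0 .5 0;1 0 0 0 0'>/dev/null; python3 plan.py 441.4 343.8 32 156.2 1
```

```text
t 11.62 tcp [436.1 341.1  45.4] x [-0.915  0.4   -0.053] y [ 0.401  0.916 -0.003] z [ 0.047 -0.024 -0.999] op 85.2 F [-0.1  1.   1.1] q [ 0.57  0.3  -0.42  0.82 -0.05  0.98]
yaw 156.37 dyaw -0.17 dist 14.6
[-0.3   0.46  1.36] 0.2
```

```bash
python3 -m creep '1 -.3 .3 .5 0;1 -.2 .2 .5 0;1 0 0 .2 0;1 0 0 0 0'>/dev/null; python3 plan.py 441.4 343.8 32 156.2 1
```

```text
t 12.12 tcp [445.6 344.8  34.8] x [-0.915  0.4   -0.056] y [0.401 0.916 0.   ] z [ 0.051 -0.022 -0.998] op 85.4 F [ 0.9  1.  -0.2] q [ 0.57  0.33 -0.41  0.8  -0.05  0.98]
yaw 156.36 dyaw -0.16 dist 5.1
[ 0.36 -0.26  0.26] 0.2
```

```bash
python3 -m creep '1 .1 -.25 .1 0;1 0 0 0 0;-0.2 0 0 0 0;-.6 0 0 0 0;-1 0 0 0 0' 40; python3 -m creep '-1 0 0 0 0;-1 0 0 0 0;-1 0 0 0 0' 40;python3 plan.py 441.4 343.8 32 156.2 1
```

```text
t: 12.75
tool_pos: [443.9, 342.9, 34.4]
tcp_rot: [0.632, 3.021, -0.016]
wrist_force: [-0.5, 0.5, -0.9]
opening: 59.0
t: 13.12
tool_pos: [443.9, 342.9, 34.4]
tcp_rot: [0.632, 3.021, -0.016]
wrist_force: [0.2, 0.5, -0.3]
opening: 59.2
t 13.12 tcp [443.9 342.9  34.4] x [-0.915  0.4   -0.056] y [0.401 0.916 0.001] z [ 0.052 -0.022 -0.998] op 59.2 F [ 0.2  0.5 -0.3] q [ 0.57  0.33 -0.42  0.79 -0.05  0.98]
yaw 156.36 dyaw -0.16 dist 3.5
[ 0.27 -0.02  0.22] 0.2
```

```bash
python3 -m creep '-1 0 0 -1 0;-1 0 0 -2 0;-1 0 0 -3 0;-1 0 0 -3 0;-1 0 0 -3 0' 60; python3 -m creep '-1 0 0 -4 0;-1 0 0 -4 0;-1 0 0 -3 0;-1 0 0 -3 0;-1 0 0 -2 0';python3 plan.py 540.2 29.1 300 170.4 8; python3 - <<'E'
from h import *
s,_=grab('side'); t,_=grab('top'); cv2.imwrite('pics/lift.png',np.hstack([cv2.resize(s[60:240,160:340],None,fx=2.2,fy=2.2),cv2.resize(t[180:330,90:240],None,fx=2.64,fy=2.64)])[:,:,::-1])
E
```

```text
t: 13.75
tool_pos: [434.6, 343.8, 156.0]
tcp_rot: [0.633, 3.026, -0.024]
wrist_force: [-0.1, -0.2, -0.5]
opening: 58.6
t: 14.38
tool_pos: [425.8, 347.4, 325.1]
tcp_rot: [0.632, 3.024, -0.02]
wrist_force: [0.7, 0.3, -1.1]
opening: 58.5
t 14.38 tcp [425.8 347.4 325.1] x [-0.915  0.4   -0.054] y [ 0.401  0.916 -0.002] z [ 0.048 -0.024 -0.999] op 58.5 F [ 0.7  0.3 -1.1] q [ 0.59  0.09 -0.06  1.4  -0.05  1.  ]
yaw 156.38 dyaw 14.02 dist 339.2
[-2.88 -3.07  0.48] -1.8
[-2.79 -3.16  0.47] -1.8
[-2.69 -3.24  0.47] -1.8
[-2.59 -3.33  0.46] -1.8
[-2.49 -3.4   0.45] -1.8
[-2.38 -3.48  0.45] -1.8
[-2.27 -3.55  0.44] -1.8
[-2.17 -3.62  0.44] -1.8
```

View pics/lift.png

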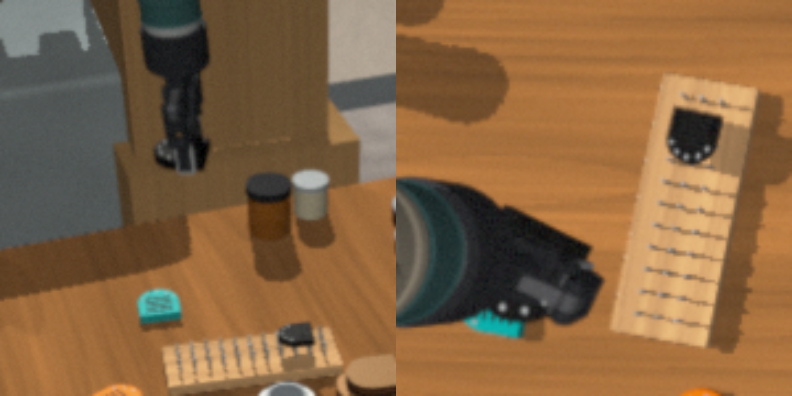

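Heel is off the nails and gripped (side crop (185,152)); the small heel is undisturbed. Next, carry it high over the tin.

```bash
python3 -m creep '-1 -2 -2 0 -1.5;-1 -2.9 -3.1 0 -1.8;-1 -2.8 -3.2 0 -1.8;-1 -2.7 -3.2 0 -1.8;-1 -2.6 -3.3 0 -1.8'; python3 plan.py 552.6 27 300 170.4 5
```

```text
t: 15.1
tool_pos: [496.9, 161.2, 328.6]
tcp_rot: [0.384, 3.07, -0.027]
wrist_force: [0.6, -0.0, 0.3]
opening: 58.7
t 15.1 tcp [496.9 161.2 328.6] x [-0.968  0.246 -0.049] y [ 0.246  0.969 -0.011] z [ 0.045 -0.023 -0.999] op 58.7 F [ 0.6 -0.   0.3] q [ 0.21  0.03 -0.11  1.39 -0.03  0.46]
yaw 165.76 dyaw 4.64 dist 148.1
[-1.71 -2.32  0.68] -0.9
[-1.67 -2.35  0.68] -0.9
[-1.63 -2.38  0.68] -0.9
[-1.59 -2.4   0.68] -0.9
[-1.56 -2.43  0.68] -0.9
```

```bash
python3 -m creep '-1 -1.7 -2.3 .5 -.9;-1 -1.6 -2.3 .5 -.9;-1 -1.4 -2 .5 -.8;-1 -1 -1.2 .3 -.2;-1 0 0 0 0';python3 -m creep '-1 0 0 0 0;-1 0 0 0 0'; python3 plan.py 552.6 27 250 170.4 4
```

```text
t: 15.72
tool_pos: [533.7, 66.0, 308.1]
tcp_rot: [0.315, 3.088, -0.031]
wrist_force: [0.0, -0.0, -0.3]
opening: 58.3
t: 15.98
tool_pos: [533.0, 67.2, 307.8]
tcp_rot: [0.313, 3.089, -0.03]
wrist_force: [-0.3, -0.0, -1.1]
opening: 58.7
t 15.97 tcp [533.   67.2 307.8] x [-0.979  0.2   -0.039] y [ 0.201  0.979 -0.015] z [ 0.035 -0.023 -0.999] op 58.7 F [-0.3 -0.  -1.1] q [ 0.02  0.07 -0.12  1.35 -0.02  0.22]
yaw 168.44 dyaw 1.96 dist 73.1
[-0.62 -0.86  1.48] -0.5
[-0.62 -0.87  1.48] -0.5
[-0.61 -0.88  1.48] -0.5
[-0.6  -0.88  1.48] -0.5
```

```bash
python3 -m creep '-1 -.6 -.9 .8 -.5;-1 -.6 -.9 1 -.5;-1 -.6 -.9 1 -.5;-1 -.6 -.9 .8 -.4;-1 0 0 0 0';python3 -m creep '-1 0 0 0 0'; python3 plan.py 552.6 27 250 170.4 2
```

```text
t: 16.6
tool_pos: [552.0, 24.4, 270.4]
tcp_rot: [0.256, 3.095, -0.031]
wrist_force: [0.5, 1.0, -0.8]
opening: 58.8
t: 16.73
tool_pos: [552.0, 24.2, 270.4]
tcp_rot: [0.257, 3.095, -0.031]
wrist_force: [-0.3, 0.1, 0.4]
opening: 58.6
t 16.73 tcp [552.   24.2 270.4] x [-0.986  0.165 -0.037] y [ 0.165  0.986 -0.017] z [ 0.034 -0.023 -0.999] op 58.6 F [-0.3  0.1  0.4] q [-0.06  0.11 -0.15  1.28 -0.02  0.1 ]
yaw 170.52 dyaw -0.12 dist 20.6
[0.03 0.16 1.01] 0.1
[0.03 0.16 1.01] 0.1
```

```bash
cat > ov.py <<'E'
import sys; from h import *
s,M=st(); p=np.array(s['tool_pos'])
a=np.linspace(-np.pi/2,np.pi/2,30)
def D(L,W): r=W/2; return np.array([[-L/2,r]]+[[-L/2,-r]]+[[L/2-r+r*np.cos(t),r*np.sin(t)] for t in a]+[[-L/2,r]])
Mg=Ro.from_rotvec([0.632,3.021,-0.016]).as_matrix(); yg=np.radians(156.36); Hg=Ro.from_euler('z',yg).as_matrix()
off=Mg.T@(np.array([432.3,347.8,40])-np.array([443.9,342.9,34.4])); off[1]=0
RH=M@Mg.T@Hg; o=p+M@off; print('heel origin',o.round(1),'heel z',RH[:,2].round(3),'yaw',np.degrees(np.arctan2(RH[1,0],RH[0,0])).round(2))
S=np.array([540.2,29.1,205]); RS=Ro.from_euler('z',170.4,degrees=True).as_matrix()
for w in(30,-30): print('end err mm',((o+RH@[w,0,0])-(S+RS@[w,0,0])).round(1))
if len(sys.argv)>1:
    out=[]
    for n in('side','top'):
        im,d=grab(n); np.save('pics/d_%s.npy'%n,d); f=3; c=proj(n,S+[0,0,30])[0].astype(int); x0,y0=c-65
        im=im[:,:,::-1]; cr=cv2.resize(im[y0:y0+130,x0:x0+130],None,fx=f,fy=f,interpolation=2)
        for Q,R_,O,col in((D(64,60),RH,o,(0,255,0)),(D(64,60),RH,o+RH[:,2]*14,(255,255,0)),(D(60,56),RS,S,(0,0,255))):
            P=proj(n,O+np.c_[Q,0*Q[:,0]]@R_.T); cv2.polylines(cr,[((P-[x0,y0]+.5)*f).astype(np.int32)],False,col,1)
        out.append(cr)
    cv2.imwrite('pics/'+sys.argv[1],np.hstack(out))
E
python3 ov.py ov1.png
```

```text
t 16.73 tcp [552.   24.2 270.4] x [-0.986  0.165 -0.037] y [ 0.165  0.986 -0.017] z [ 0.034 -0.023 -0.999] op 58.6 F [-0.3  0.1  0.4] q [-0.06  0.11 -0.15  1.28 -0.02  0.1 ]
heel origin [539.8  26.4 276.2] heel z [0.022 0.014 1.   ] yaw 170.46
end err mm [-0.4 -2.8 71.8]
end err mm [-0.4 -2.7 70.6]
```

View pics/ov1.png

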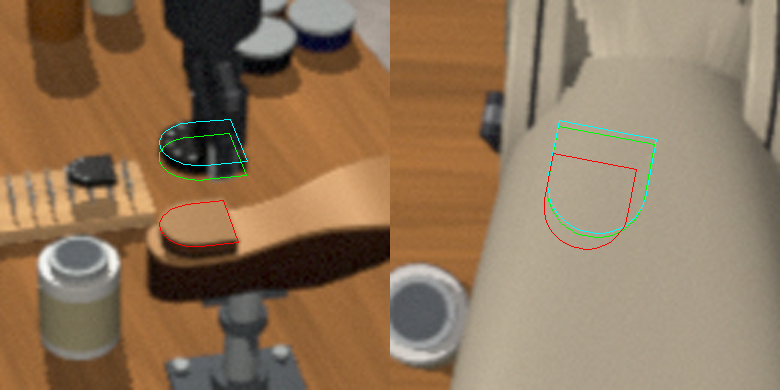

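Side view: the predicted outlines match the heel (about (200,150)) and the seat (about (198,222)). The top view is blocked by the arm. I'll go down slowly, then check again close up.

```bash
python3 -m creep '-1 0 .1 .5 0;-1 0 .1 1 0;-1 0 0 1 0;-1 0 0 .7 0;-1 0 0 .3 0'; python3 -m creep '-1 0 0 0 0;-1 0 0 0 0'>/dev/null; python3 ov.py
```

```text
t: 17.45
tool_pos: [553.5, 26.6, 233.4]
tcp_rot: [0.254, 3.095, -0.03]
wrist_force: [0.0, 0.3, 0.4]
opening: 58.7
t 17.7 tcp [553.4  26.6 233.2] x [-0.986  0.163 -0.037] y [ 0.164  0.986 -0.017] z [ 0.034 -0.022 -0.999] op 58.6 F [ 0.9  0.5 -1.3] q [-0.06  0.13 -0.21  1.2  -0.02  0.11]
heel origin [541.1  28.7 239. ] heel z [0.021 0.014 1.   ] yaw 170.56
end err mm [ 0.9 -0.5 34.6]
end err mm [ 0.9 -0.3 33.5]
```

```bash
python3 -m creep '-1 .1 0 .5 0;-1 0 0 .6 0;-1 0 0 .5 0;-1 0 0 .3 0;-1 0 0 0 0'; python3 -m creep '-1 0 0 0 0;-1 0 0 0 0'>/dev/null; python3 ov.py ov2.png; python3 - <<'E'
import cv2,numpy as np
i=cv2.imread('pics/ov2.png')[:,:390]; cv2.imwrite('pics/ov3.png',cv2.resize(i[110:290,100:300],None,fx=3.3,fy=3.3,interpolation=2))
E
```

```text
t: 18.32
tool_pos: [553.3, 26.2, 213.2]
tcp_rot: [0.254, 3.094, -0.03]
wrist_force: [1.0, -0.6, 1.1]
opening: 58.6
t 18.57 tcp [553.5  26.2 213.4] x [-0.986  0.163 -0.039] y [ 0.164  0.986 -0.017] z [ 0.035 -0.023 -0.999] op 58.4 F [-0.9  0.7 -0.8] q [-0.06  0.14 -0.24  1.16 -0.02  0.11]
heel origin [541.2  28.3 219.2] heel z [0.02  0.015 1.   ] yaw 170.55
end err mm [ 1.  -0.9 14.8]
end err mm [ 1.  -0.7 13.7]
```

View pics/ov3.png

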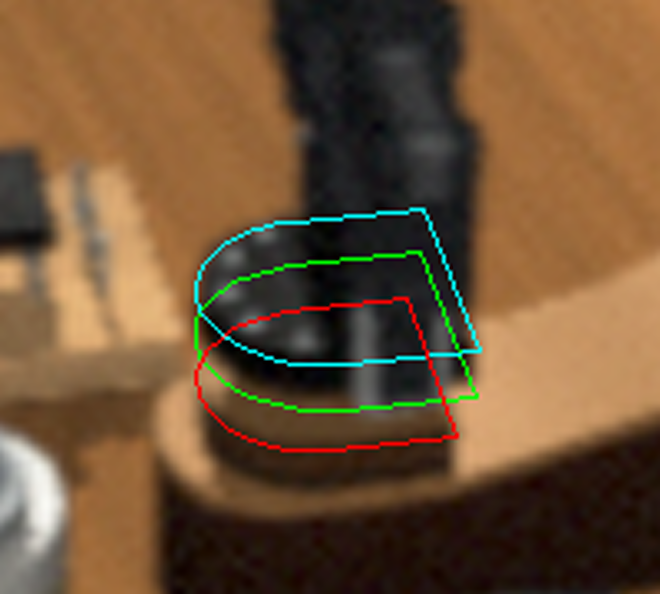

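```bash
python3 - <<'E'
from h import *
import io,contextlib,sys; sys.argv=['x']
from ov import *
im,d=grab('side'); g=cv2.cvtColor(im,cv2.COLOR_RGB2GRAY).astype(float)
Q=D(64,60); P=proj('side',o+np.c_[Q,0*Q[:,0]]@RH.T); T=proj('side',o+RH[:,2]*14+np.c_[Q,0*Q[:,0]]@RH.T)
for u in range(int(P[:,0].min())+5,int(P[:,0].max())-1,3):
    lo=max(np.interp(u,[a[0],b[0]][::1 if a[0]<b[0] else -1],[a[1],b[1]][::1 if a[0]<b[0] else -1]) for a,b in zip(P[:-1],P[1:]) if min(a[0],b[0])<=u<=max(a[0],b[0]))
    r=int(lo); c=g[r-7:r+8,u]; print(u,'pred',lo.round(1),'rows from',r-7,c.astype(int))
r=int(P[:,1].mean())-4
for v in range(r-6,r+6,3): print('row',v,'left pred',P[:,0].min().round(1),int(P[:,0].min())-5,g[v,int(P[:,0].min())-5:int(P[:,0].min())+8].astype(int),'right',P[:,0].max().round(1),int(P[:,0].max())-6,g[v,int(P[:,0].max())-6:int(P[:,0].max())+6].astype(int))
E
```

```text
t 18.68 tcp [553.5  26.2 213.5] x [-0.986  0.163 -0.039] y [ 0.164  0.986 -0.016] z [ 0.036 -0.023 -0.999] op 58.7 F [-0.1  0.4 -0.3] q [-0.06  0.14 -0.24  1.16 -0.02  0.11]
heel origin [541.2  28.3 219.3] heel z [0.02  0.015 1.   ] yaw 170.55
end err mm [ 1.  -0.9 14.8]
end err mm [ 1.  -0.7 13.7]
321 pred 230.8 rows from 223 [56 78 37 13  5 18 47 67 73 71 69 61 40 40 37]
324 pred 231.9 rows from 224 [63 44 34 10  2 15 30 64 69 71 73 66 46 37 38]
327 pred 232.5 rows from 225 [83 89 39 13 10 21 38 67 74 73 68 54 34 36 29]
330 pred 232.7 rows from 225 [17 25  7  3 14 12 34 68 73 71 67 50 36 41 35]
333 pred 232.4 rows from 225 [80 84 83 81 84 82 89 91 80 71 61 48 38 41 30]
336 pred 232.1 rows from 225 [32 31 33 35 31 35 41 61 89 72 64 42 37 37 32]
339 pred 231.8 rows from 224 [24 30 26 26 25 22 27 40 68 75 67 50 39 37 27]
342 pred 231.5 rows from 224 [ 79  84  81  81  79  84 100 133 110 105  75  53  61  59  48]
row 216 left pred 316.6 311 [173 151 127 119 119 114 108  91  72  74  67  45  54] right 344.9 338 [ 25  26  23  30  28  19  41  84 111 118 120 119]
row 219 left pred 316.6 311 [185 183 159 125 119 110  78  51  53  58  55  44  41] right 344.9 338 [ 26  36  29  33  30  23  41  89 115 115 115 116]
row 222 left pred 316.6 311 [188 189 188 166 126  97  57  41  48  58  50  48  51] right 344.9 338 [ 28  29  34  36  36  33  62  94 116 120 122 129]
row 225 left pred 316.6 311 [173 173 174 176 155 116  76  26  12  20  37  58  53] right 344.9 338 [ 30  30  38  82  84  45  75 138 168 168 168 163]
```

Heel edges agree with the prediction to about 1.5 px, and to about 0.7 px relative to the seat. Last small step down, about 3 mm.

```bash
python3 -m creep '-1 .1 .05 .2 0;-1 0 0 .15 0;-1 0 0 0 0;-1 0 0 0 0;-1 0 0 0 0'>/dev/null; python3 -m creep '-1 0 0 0 0;-1 0 0 0 0;-1 0 0 0 0'; python3 ov.py
```

```text
t: 19.73
tool_pos: [552.8, 26.8, 209.8]
tcp_rot: [0.254, 3.093, -0.03]
wrist_force: [-1.0, 0.3, 0.1]
opening: 58.2
t 19.73 tcp [552.8  26.8 209.8] x [-0.986  0.163 -0.039] y [ 0.164  0.986 -0.016] z [ 0.036 -0.023 -0.999] op 58.2 F [-1.   0.3  0.1] q [-0.06  0.14 -0.24  1.15 -0.02  0.11]
heel origin [540.5  29.  215.6] heel z [0.02  0.015 1.   ] yaw 170.56
end err mm [ 0.3 -0.2 11.1]
end err mm [ 0.3 -0.1 10.1]
```

```bash
python3 - <<'E'
from h import *
s,M=st(); print(np.abs(s['qvel']).max()); print(order.hand_in()); st()
E
```

```text
t 19.73 tcp [552.8  26.8 209.8] x [-0.986  0.163 -0.039] y [ 0.164  0.986 -0.016] z [ 0.036 -0.023 -0.999] op 58.2 F [-1.   0.3  0.1] q [-0.06  0.14 -0.24  1.15 -0.02  0.11]
0.0008773921560149649
the job is handed in; nothing more can be done
None
the job is handed in; nothing more can be done
```

I opened the damper, took the larger heel off the nails, carried it over the tin and handed the job in at 19.7 s, still holding the heel over the seat. The hand-in gives no verdict.

- **Damper:** the top camera put the lever at about 1.56 rad, after I had pushed it and backed away. I did not measure it again at the end.
- **Heel position:** worked out from the arm pose and the grasp, the heel's back and front points are within about 0.5 mm of the seat's, seen from above. The underside is 10–11 mm above the seat.
- **Level and grip:** tilt is about 0.025 rad. I set the grip to 60 N and the fingers read 58 mm open on the 60 mm heel. The arm was still and the wrist force about 1 N.
- **What disagreed:** the last side-camera check, about 3 mm higher up, showed the heel's lower edge about 1.5 px above the prediction. Measured against the seat that was about 0.7 px, so the heel may be 1–2 mm higher or farther from the camera than computed. That is still inside the limits.
- **Not checked:** the arm blocked the top view of the seat, so lateral alignment there was checked from the side camera only. I did not re-measure the tin, hammer, dish or small heel at the end. The small heel looked undisturbed in the picture after the lift.

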